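# Dress the sawn edge of a steel bracket with a block file on a bench hook

## Task

Push the steel angle bracket fully home against the stop of the wooden bench hook, then take the block-mounted file and give the bracket's sawn top edge two slow, straight forward strokes, each running from the front third of the blade to its rear third. Bear down with a light, steady 5 to 10 N (never over 20 N) on the way forward, lift the file clear before bringing it back each time so that the bracket is not dragged off the stop, and finally lay the file flat on its cork pad again, along the pad. Leave everything else on the bench where it is.

Things in the scene. Friction and masses are not known exactly. Their poses are not given: they have to be found in the camera images.
- board: bench hook: pale beech board 190 x 120 x 18 mm on 2 mm feet, screwed to the bench. Origin: centre of its underside on the bench; x along its length, towards the stop (forward, away from the robot); z up. The bed on which the bracket slides is at z = 20 mm. Waxed, so the bracket slides easily (friction about 0.25).
- stop: the darker wooden fence across the far end of the board, 22 mm thick (along x), 92 mm wide, 32.5 mm high above the bed. Origin: middle of the lower edge of its front face (facing the robot), at bed height; axes parallel to the board's. Its front face lies 50 mm ahead of the board's centre.
- bracket: loose steel angle, 0.16 kg, on the board: foot 50 (x) x 60 (y) x 4 mm with two holes; at its far (+x) end an upright flange 4 mm thick, 60 wide, about 35.5 high. Origin: centre of the foot's underside; x towards the flange, z up. Home, the flange's outer face (25 mm ahead of the origin) touches the stop, which is 2.5 to 4.5 mm lower than it. Starts 8 to 18 mm short of home, a little askew.
- sawn_edge (a point): nominal middle of the flange's sawn top edge (35.5 mm above the foot's underside, middle of the 4 mm thickness); axes as the bracket's. The edge was sawn by hand out of true: it lies up to 1.5 mm higher or lower than this along its length, and the file's height in the hand is not exact either, so find it by touch. The contact is hard: 0.1 mm further down adds about 3 N.
- flange_inside (a point): point on the inner (robot-side) face of the flange, at mid-width, 20 mm above the foot's underside (16 mm above the top of the foot): push here in +x to drive the bracket home. Axes as the bracket's.
- file: block-mounted flat file: dark steel blade 140 x 20 x 4 mm with the teeth underneath, under a pale wooden block 24 mm wide; 0.17 kg, 40 mm high in all. Origin: on the underside (the toothed face) near the middle; x towards the nose (the end where 26 mm of bare blade stands out), z up. Friction of the teeth on the bracket about 0.7.
- file_grip (a point): centre of the file's wooden grip, 26 mm above the toothed underside and 4 mm behind the file's origin; axes as the file's. The grip is 24 mm wide (y) with flat upright sides from 4 to 40 mm above the underside, and its upper part is 88 mm long (x). Hold it firmly (about 50 N), for the load at either end levers it in the fingers.
- file_nose (a point): the blade's front end, middle of the toothed underside: 82 mm ahead of file_grip along x and 26 mm below it. Axes as the file's.
- file_heel (a point): the blade's rear end, middle of the toothed underside: 58 mm behind file_grip along x and 26 mm below it. Axes as the file's.
- pad: cork pad 200 (x) x 85 (y) x 4 mm, fixed to the bench, on which the file lies along x at the start. Origin: centre of its underside, z up; its top is 4 mm above the bench.
- coffee_pot: bystander, fixed: glass coffee pot with black lid and handle, 145 (x) x 200 (y) x 133 mm high, beyond the gap between pad and board: carry the file higher than it or round it. Origin: middle of its outline on the bench.
- solder_spool: bystander: spool of solder, 59 x 70 x 44 mm, standing on its flange; origin at the centre of its underside
- kapton_roll: bystander: flat roll of tape, 54 mm across, 12 mm high; origin at the centre of its underside
- heat_sink: bystander: finned heat sink, 40 x 40 x 23 mm; origin at the centre of its underside
- tip_cleaner: bystander: round dark pot with wire wool, 63 mm across, 44 mm high; origin at the centre of its underside
There are look-alikes about, which are no part of the job. Leave any red look-alike of the bracket alone.

How it is judged:
By the outcome, as a careful person would: the job done as asked, in the order asked, and still so for the second after the job is handed in, with the robot touching nothing.
It also fails if it takes over 72 s, if anything falls off the work surface, if the arm or the gripper's body presses on something with over 40 N, if the wrist force passes 120 N, or if a joint passes its speed limit or range.

## Robot

A 6-joint arm with a two-finger parallel gripper is mounted at the origin on a cart in front of the work surface, level with it; the furniture and walls round the work are solid. World frame = base frame: x ahead of the robot, y to its left, z up, the work surface at z = 0. Lengths are in m, angles in degrees, forces in N, time in s.
With the tool pointing down it reaches from about 0.35 to 0.875 m from the base axis. Payload 4.2 kg.
Tool frame: the origin (TCP) lies midway between the tips of the shut fingers; the grasp point (between the pads) lies 19 mm behind it (hold_point_z is the z of the grasp point in the tool frame, in m); z points along the fingers, y is the direction in which the jaws open and shut (so a half turn about z gives the same grasp; the last joint's range is limited). The gripper opens to 87 mm and grips with 3 to 60 N. Pads are 19 mm wide; open, the fingers measure 117 mm over their backs; the gripper's body (75 mm by 190 mm) begins 51 mm behind the grasp point.
Start: joints at [91.937, 22.042, 0.453, 0, -68.411, -14.817], TCP at [0.139, 0.609, 0.223] pointing down, gripper open.
Joint ranges: [-179.83, 179.83], [-69.29, 118.12], [-61.27, 80.66], [-181.25, 117.63], [-171.15, -9.14], [-177.46, 177.46]. Speed limits (degrees/s): [159.86, 159.86, 180, 180, 180, 180].

## Interface

Orientations are given as a 3x3 rotation matrix whose columns are the frame's x, y, z axes.
In Python, from station import * gives the robot as it stands. The module is installed in compiled form; this text tells all that it offers.
- The arm moves only by the tool jog_arm, never from a script. Its argument "moves" is a list of rows, each a list of 7 numbers: the closure, from -1 (fully open) to 1 (shut), then the shift along the tool's x, y, z in m, then the turn, a rotation vector about the tool's x, y, z in rad. In form: [[gripper, x, y, z, wx, wy, wz], ...]. A call has exactly 10 rows; each row is the pose to reach, as a shift and turn from the pose commanded when the call began, along the tool's axes at that moment; what a row does not reach only later rows make up. A row lasts 1/12 s, in which the tool goes at most 41.7 mm and 7.16 degrees, less where a joint would pass 70% of its speed; a pose out of reach is approached as far as the arm can. A call with a gripper value outside its range is refused whole. The fingers move at their own pace and stop on an object; the grip force is fixed at half the most. Time passes only in rows, so rows that repeat a pose let the fingers close, or fill a call up. It gives the time, the measured TCP pose, the force and the opening at its end, in the units of the state.
- sense(): the state, without advancing time (a new reading comes with each control period).
- capture(name): name is "side" or "top"; returns a dict with "frame" (420x560x3 uint8, red, green, blue), "fov_y" (degrees; the focal length in pixels is half the picture's height over the tangent of half this angle, whatever the lens; pixels are square), "cx", "cy" (the principal point, pixels), "k1" (the pictures are not rectified: a ray, as slopes to the right and down, at radius r is drawn at 1 + k1 r^2 times it, then the intrinsics apply), "world_from_camera" (4x4, takes a point from camera to world coordinates). Camera axes: x right, y down, z forward; pixel columns grow to the right and rows downward; lengths in m; the calibration is good to about 2 mm. A picture is of the moment at which its call begins. There is no depth.
- finish_job(): hands the job in, once; it reports no verdict.
The state is a dict: "time_s": time; "joints": joint angles; "joint_velocities": joint speeds; "effort": joint torques, N m; "tcp_pos": TCP position; "ee_rot": TCP orientation; "wrist_force": force on the tool from outside, world axes, zero at the start; "moment": the same for the moment, N m; "gripper_width": opening from 0.0 (shut) to 1.0 (fully open).
Only numpy, scipy, OpenCV 4.12 (cv2) and the standard library are available. Lean on these libraries where they do the work, as an engineer would, in place of code of your own. Each camera call takes 0.05 s, during which the arm holds its last target.

## Working session

There is one attempt and no reset: what is moved stays moved. The work goes in short steps, Python scripts to look and compute and a tool call to move; the robot and the scene stay as the last step left them, time stands still between calls to the robot, and variables do not carry over. Pictures are saved under pics/ and viewed, and the job is handed in when it is done.

Besides the shell and the picture viewer there is one more tool, called after "Call:" as name(argument=value, ...), one argument or row to a line, values as JSON. jog_arm: Moves the arm, as the interface text tells. Its arguments: {"type":"object","properties":{"moves":{"type":"array"}},"required":["moves"]}

```bash
mkdir -p pics; cat > h.py <<'E'
from station import *
import numpy as np, cv2
def shot(n,f):
    c=capture(n); cv2.imwrite('pics/'+f,c['frame'][:,:,::-1]); np.save('pics/'+f+'.npy',c,allow_pickle=True); return c
def load(f): return np.load('pics/'+f+'.npy',allow_pickle=True).item()
def K(c):
    f=c['frame'].shape[0]/2/np.tan(np.radians(c['fov_y'])/2); return f
def und(c,u,v):
    f=K(c); xd=np.array([(u-c['cx'])/f,(v-c['cy'])/f]); x=xd.copy()
    for _ in range(30): x=xd/(1+c['k1']*(x@x))
    return x
def ray(c,u,v):
    x=und(c,u,v); T=np.array(c['world_from_camera']); d=T[:3,:3]@np.array([x[0],x[1],1]); return T[:3,3],d
def onz(c,u,v,z):
    o,d=ray(c,u,v); return o+d*(z-o[2])/d[2]
def proj(c,p):
    T=np.array(c['world_from_camera']); q=T[:3,:3].T@(np.array(p)-T[:3,3]); x=q[:2]/q[2]; x=x*(1+c['k1']*(x@x)); return x*K(c)+[c['cx'],c['cy']]
def tri(c1,p1,c2,p2):
    o1,d1=ray(c1,*p1);o2,d2=ray(c2,*p2)
    A=np.stack([d1,-d2],1); s=np.linalg.lstsq(A,o2-o1,rcond=None)[0]; a=o1+d1*s[0];b=o2+d2*s[1]; return (a+b)/2,np.linalg.norm(a-b)
E
python3 - <<'E'
from h import *
np.set_printoptions(precision=4,suppress=True)
for n in('top','side'):
    c=shot(n,n+'0.png'); print(n,c['fov_y'],c['cx'],c['cy'],c['k1']);print(c['world_from_camera'])
s=sense(); print(s)
E
```

```text
top 42.043474798394776 281.87888699650415 195.8419711868461 0.06101897433000184
[[ 0.0112 -0.9757  0.2188  0.1995]
 [-0.9999 -0.0108  0.003  -0.0607]
 [-0.0006 -0.2188 -0.9758  1.4623]
 [ 0.      0.      0.      1.    ]]
side 44.93650661732456 281.0675315910542 206.83546399688814 0.03948502024282942
[[-0.9995 -0.0317  0.0092  0.4857]
 [-0.028   0.6659 -0.7455  0.786 ]
 [ 0.0175 -0.7454 -0.6664  0.7894]
 [ 0.      0.      0.      1.    ]]
{'time_s': 0.1, 'joints': array([ 91.9385,  22.0871,   0.3894,  -0.0263, -68.4114, -14.8171]), 'joint_velocities': array([-0.0468, -0.1349,  0.2794,  0.0794,  0.0519, -0.0171]), 'effort': array([  0.    , -39.1693,  18.7936,   4.2318,   0.0135,  -0.0001]), 'tcp_pos': array([0.1392, 0.6088, 0.2216]), 'ee_rot': array([[ 0.9748, -0.2231, -0.0004],
       [-0.2231, -0.9748, -0.0019],
       [ 0.0001,  0.0019, -1.    ]]), 'wrist_force': array([-0.3072,  0.1615,  0.6539]), 'moment': array([0.078 , 0.018 , 0.0124]), 'gripper_width': 0.9951430748349556}
```

View pics/top0.png

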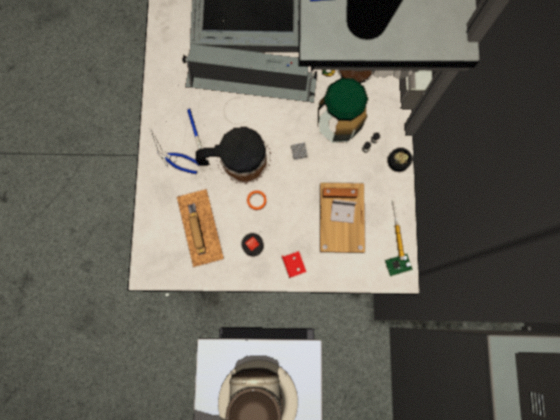

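View pics/side0.png

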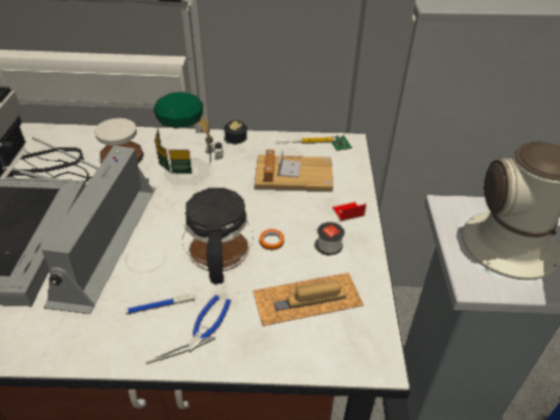

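The top view shows the board at about (342,217), with the grey bracket on it at (344,210). The pad and file are at about (198,228), and the pot is at (240,153). The red look-alike at (293,264) is to be left alone. Next I'll enlarge the board and the pad.

```bash
python3 - <<'E'
from h import *
t=cv2.imread('pics/top0.png'); s=cv2.imread('pics/side0.png')
def cr(im,x,y,w,h,k): return cv2.resize(im[y:y+h,x:x+w],None,fx=k,fy=k,interpolation=cv2.INTER_CUBIC)
cv2.imwrite('pics/c1.png',np.hstack([cr(t,310,175,66,84,7),np.zeros((588,8,3),np.uint8)]))
cv2.imwrite('pics/c2.png',cr(s,245,140,100,56,8))
cv2.imwrite('pics/c3.png',cr(t,165,183,66,84,7))
cv2.imwrite('pics/c4.png',cr(s,245,268,125,60,6))
E
```

```text
(no output)
```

View pics/c1.png

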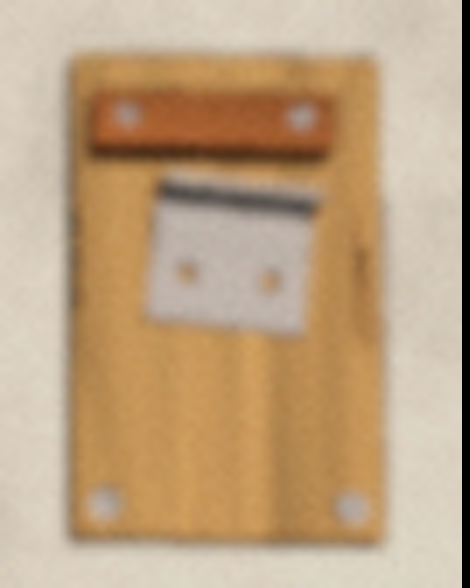

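View pics/c2.png

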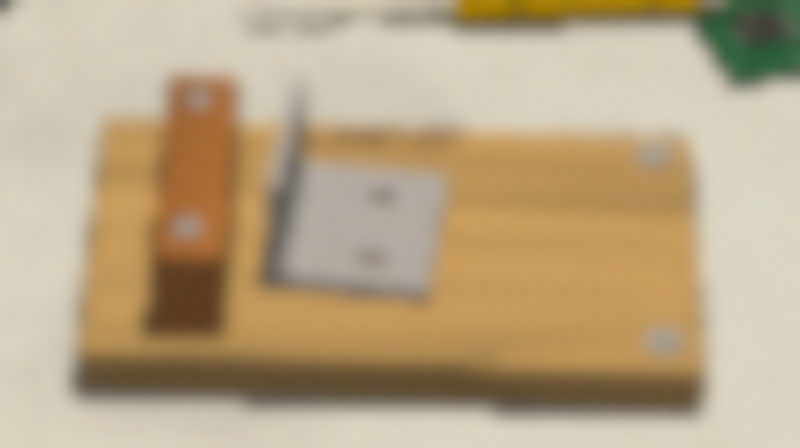

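View pics/c3.png

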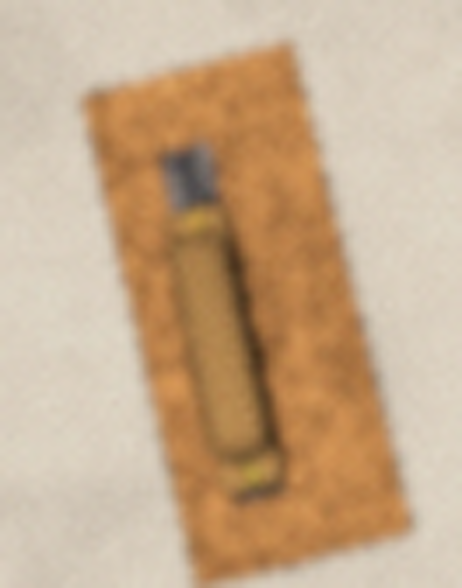

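View pics/c4.png

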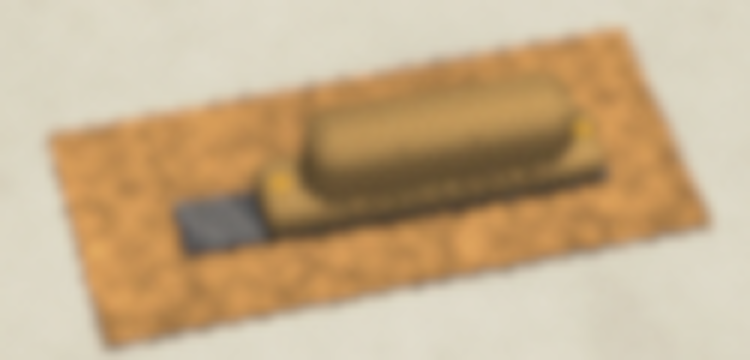

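```bash
cat > m.py <<'E'
from h import *
np.set_printoptions(precision=4,suppress=True)
t=load('top0.png'); s=load('side0.png')
T1=lambda u,v:((u+.5)/7-.5+310,(v+.5)/7-.5+175)
S2=lambda u,v:((u+.5)/8-.5+245,(v+.5)/8-.5+140)
T3=lambda u,v:((u+.5)/7-.5+165,(v+.5)/7-.5+183)
S4=lambda u,v:((u+.5)/6-.5+245,(v+.5)/6-.5+268)
def P(name,c,f,pts,z):
    q=np.array([onz(c,*f(*p),z) for p in pts]); print(name); 
    for r in q: print('   ',r)
    return q
E
cat > m0.py <<'E'
from m import *
P('board top: FL FR NR NL',t,T1,[(75,56),(380,56),(384,535),(72,533)],.02)
P('board side FR NR NL(bottom edge) FL',s,S2,[(103,120),(688,138),(700,378),(80,362)],.02)
P('stop top t FLFR NR NL',t,T1,[(93,92),(333,97),(328,148),(90,143)],.0525)
P('stop top s',s,S2,[(172,78),(238,82),(222,260),(160,257)],.0525)
P('flange top t L R',t,T1,[(160,180),(325,190)],.0555)
P('flange top s R',s,S2,[(299,84)],.0555)
P('foot near t L R',t,T1,[(148,320),(306,332)],.024)
P('foot near s R L',s,S2,[(447,170),(428,293)],.024)
P('holes t',t,T1,[(187,270),(269,281)],.024)
P('holes s L R',s,S2,[(370,258),(384,195)],.024)
P('pad t',t,T3,[(85,98),(292,42),(410,527),(196,583)],.004)
P('pad s',s,S4,[(106,348),(50,133),(625,28),(710,225)],.004)
P('nose t L R',t,T3,[(163,155),(213,145)],.008)
P('nose s L R',s,S4,[(188,254),(174,206)],.008)
P('heel t',t,T3,[(236,500),(283,485)],.008)
P('heel s L',s,S4,[(605,180)],.006)
P('grip top t ends',t,T3,[(198,230),(243,450)],.044)
P('screws t',t,T3,[(200,218),(258,473)],.018)
P('screws s',s,S4,[(281,180),(582,130)],.018)
E
python3 m0.py
```

```text
board top: FL FR NR NL
    [ 0.561  -0.1602  0.02  ]
    [ 0.5623 -0.2784  0.02  ]
    [ 0.3761 -0.2758  0.02  ]
    [ 0.3754 -0.1582  0.02  ]
board side FR NR NL(bottom edge) FL
    [ 0.5625 -0.2729  0.02  ]
    [ 0.3751 -0.2728  0.02  ]
    [ 0.3769 -0.1521  0.02  ]
    [ 0.5617 -0.1505  0.02  ]
stop top t FLFR NR NL
    [ 0.5389 -0.1647  0.0525]
    [ 0.5379 -0.2554  0.0525]
    [ 0.5181 -0.2532  0.0525]
    [ 0.5191 -0.1635  0.0525]
stop top s
    [ 0.5392 -0.2514  0.0525]
    [ 0.5186 -0.2503  0.0525]
    [ 0.52   -0.1603  0.0525]
    [ 0.5383 -0.1608  0.0525]
flange top t L R
    [ 0.5044 -0.1895  0.0555]
    [ 0.5013 -0.2513  0.0555]
flange top s R
    [ 0.4996 -0.246   0.0555]
foot near t L R
    [ 0.4566 -0.1873  0.024 ]
    [ 0.4526 -0.2473  0.024 ]
foot near s R L
    [ 0.4524 -0.2464  0.024 ]
    [ 0.4582 -0.1837  0.024 ]
holes t
    [ 0.4761 -0.2024  0.024 ]
    [ 0.4722 -0.2336  0.024 ]
holes s L R
    [ 0.476  -0.2001  0.024 ]
    [ 0.4721 -0.2323  0.024 ]
pad t
    [0.5212 0.2307 0.004 ]
    [0.5446 0.1512 0.004 ]
    [0.3555 0.0984 0.004 ]
    [0.3336 0.1785 0.004 ]
pad s
    [0.5219 0.2359 0.004 ]
    [0.5448 0.1535 0.004 ]
    [0.3535 0.1003 0.004 ]
    [0.3324 0.1815 0.004 ]
nose t L R
    [0.4981 0.1986 0.008 ]
    [0.5022 0.1795 0.008 ]
nose s L R
    [0.4981 0.2028 0.008 ]
    [0.5032 0.1844 0.008 ]
heel t
    [0.3647 0.1643 0.008 ]
    [0.3705 0.1467 0.008 ]
heel s L
    [0.365  0.1666 0.006 ]
grip top t ends
    [0.462  0.1776 0.044 ]
    [0.3792 0.157  0.044 ]
screws t
    [0.4715 0.1815 0.018 ]
    [0.3738 0.1549 0.018 ]
screws s
    [0.4695 0.1805 0.018 ]
    [0.3729 0.1563 0.018 ]
```

The two views agree to within about 4 mm. The grey bracket, at about (344,210) in the top view and (290,170) in the side view, is the loose steel angle on the board. The red one, at (293,264) in the top view and (349,211) in the side view, lies on the bench and is the look-alike. The bracket is about 14 mm short of home and yawed about −4.5°. Next I'll plan the move to it.

```bash
cat > go.py <<'E'
from h import *
import sys
from scipy.spatial.transform import Rotation as Ro
np.set_printoptions(precision=4,suppress=True)
def st():
    s=sense(); R=s['ee_rot']; print('t',round(s['time_s'],2),'p',s['tcp_pos'],'yaw',round(np.degrees(np.arctan2(R[1,0],R[0,0])),2),'z',R[:,2],'F',s['wrist_force'],'M',s['moment'],'w',round(s['gripper_width'],3)); return s
def plan(p,yaw=None,R=None,quiet=False):
    s=st(); R0=s['ee_rot']; d=R0.T@(np.array(p)-s['tcp_pos'])
    if R is None:
        y=np.radians(yaw); R=np.array([[np.cos(y),np.sin(y),0],[np.sin(y),-np.cos(y),0],[0,0,-1.]])
    w=Ro.from_matrix(R0.T@R).as_rotvec(); print('shift',d,'rot',w)
if __name__=='__main__':
    a=[float(x) for x in sys.argv[1:]]
    plan(a[:3],a[3]) if a else st()
E
python3 go.py .42 .25 .2 -0.5
```

```text
t 0.1 p [0.1392 0.6088 0.2216] yaw -12.89 z [-0.0004 -0.0019 -1.    ] F [-0.3072  0.1615  0.6539] M [0.078  0.018  0.0124] w 0.995
shift [0.3538 0.287  0.0222] rot [ 0.002   0.0001 -0.2162]
```

Call:
jog_arm(
  moves=[
    [0.54,0.03,0.025,0.0,0,0,-0.02],
    [0.54,0.06,0.05,0.005,0,0,-0.05],
    [0.54,0.09,0.075,0.01,0,0,-0.08],
    [0.54,0.125,0.1,0.01,0,0,-0.11],
    [0.54,0.16,0.13,0.01,0,0,-0.14],
    [0.54,0.19,0.155,0.015,0,0,-0.17],
    [0.54,0.22,0.18,0.015,0,0,-0.2],
    [0.54,0.25,0.205,0.02,0,0,-0.216],
    [0.54,0.28,0.23,0.02,0.002,0,-0.216],
    [0.54,0.31,0.255,0.02,0.002,0,-0.216],
  ],
)

```text
time_s: 0.93
tcp_pos: [0.3851, 0.2894, 0.2022]
ee_rot: [[1.0, -0.009, -0.0], [-0.009, -1.0, 0.001], [-0.0, -0.001, -1.0]]
wrist_force: [0.9, 0.9, -0.1]
gripper_width: 0.326
```

```bash
python3 go.py .47 -.215 .14 -0.5
```

```text
t 0.93 p [0.3851 0.2894 0.2022] yaw -0.49 z [-0.0005  0.0013 -1.    ] F [ 0.9064  0.851  -0.1447] M [ 0.0287 -0.0675 -0.0089] w 0.326
shift [0.0893 0.5038 0.0614] rot [-0.0013  0.0005  0.0002]
```

Call:
jog_arm(
  moves=[
    [0.54,0.005,0.04,0,0,0,0],
    [0.54,0.01,0.08,0,0,0,0],
    [0.54,0.02,0.12,0,0,0,0],
    [0.54,0.025,0.16,0,0,0,0],
    [0.54,0.035,0.2,0.005,0,0,0],
    [0.54,0.045,0.24,0.01,0,0,0],
    [0.54,0.05,0.28,0.02,0,0,0],
    [0.54,0.06,0.32,0.03,0,0,0],
    [0.54,0.065,0.36,0.04,0,0,0],
    [0.54,0.07,0.4,0.05,0,0,0],
  ],
)

```text
time_s: 1.77
tcp_pos: [0.4508, -0.1105, 0.1514]
ee_rot: [[1.0, -0.009, 0.0], [-0.009, -1.0, 0.002], [0.0, -0.002, -1.0]]
wrist_force: [1.1, 0.2, 0.4]
gripper_width: 0.23
```

```bash
python3 go.py .475 -.218 .035 -0.5; python3 m0.py >/dev/null; python3 - <<'E'
from h import *
for n in('top','side'): shot(n,n+'1.png')
E
```

```text
t 1.77 p [ 0.4508 -0.1105  0.1514] yaw -0.5 z [ 0.0003  0.0021 -1.    ] F [1.0928 0.2173 0.4219] M [ 0.0452 -0.1128  0.0233] w 0.23
shift [0.0251 0.1076 0.1162] rot [-0.0021 -0.0003  0.    ]
```

View pics/side1.png

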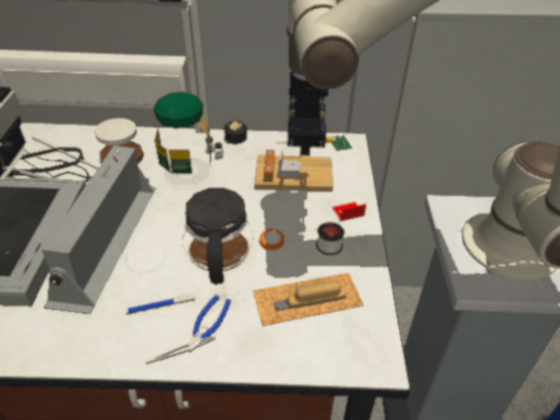

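The arm is over the board in the side view, with the fingers at about (300,150). I'll descend behind the flange.

Call:
jog_arm(
  moves=[
    [0.54,0.005,0.03,0.0,0,0,0],
    [0.54,0.01,0.065,0.0,0,0,0],
    [0.54,0.015,0.095,0.01,-0.002,0,0],
    [0.54,0.02,0.105,0.03,-0.002,0,0],
    [0.54,0.022,0.107,0.06,-0.002,0,0],
    [0.54,0.023,0.107,0.08,-0.002,0,0],
    [0.54,0.023,0.107,0.1,-0.002,0,0],
    [0.54,0.023,0.107,0.11,-0.002,0,0],
    [0.54,0.023,0.107,0.113,-0.002,0,0],
    [0.54,0.023,0.107,0.113,-0.002,0,0],
  ],
)

```text
time_s: 2.7
tcp_pos: [0.4731, -0.2151, 0.0383]
ee_rot: [[1.0, -0.008, -0.001], [-0.008, -1.0, 0.0], [-0.001, -0.0, -1.0]]
wrist_force: [0.3, -0.1, -0.3]
gripper_width: 0.228
```

```bash
python3 - <<'E'
from h import *
for n in('top','side'): shot(n,n+'2.png')
t=cv2.imread('pics/top2.png'); s=cv2.imread('pics/side2.png')
def cr(im,x,y,w,h,k): return cv2.resize(im[y:y+h,x:x+w],None,fx=k,fy=k,interpolation=cv2.INTER_CUBIC)
cv2.imwrite('pics/c5.png',cr(s,245,120,100,76,8))
E
python3 go.py
```

```text
t 2.8 p [ 0.4741 -0.2153  0.0397] yaw -0.45 z [ 0.0022 -0.0005 -1.    ] F [0.0393 0.7514 0.3168] M [-0.031  -0.0056 -0.0749] w 0.233
```

View pics/c5.png

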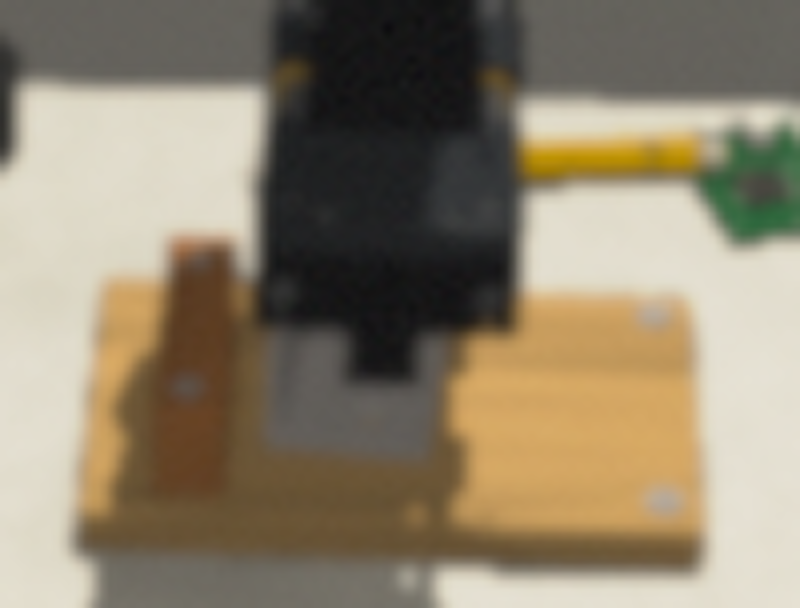

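The fingers sit about 15 mm behind the flange. Now I'll push forward.

Call:
jog_arm(
  moves=[
    [0.54,0.003,0.001,0,0,0,0],
    [0.54,0.006,0.002,0,0,0,0],
    [0.54,0.009,0.002,0,0,0,0],
    [0.54,0.012,0.002,0,0,0,0],
    [0.54,0.014,0.002,0,0,0,0],
    [0.54,0.016,0.002,0,0,0,0],
    [0.54,0.018,0.002,0,0,0,0],
    [0.54,0.02,0.002,0,0,0,0],
    [0.54,0.022,0.002,0,0,0,0],
    [0.54,0.024,0.002,0,0,0,0],
  ],
)

```text
time_s: 3.63
tcp_pos: [0.4971, -0.2176, 0.0386]
ee_rot: [[1.0, -0.009, -0.0], [-0.009, -1.0, 0.0], [-0.0, -0.0, -1.0]]
wrist_force: [-0.1, -0.3, 1.0]
gripper_width: 0.23
```

Call:
jog_arm(
  moves=[
    [0.54,0.0005,0,0,0,0,0],
    [0.54,0.001,0,0,0,0,0],
    [0.54,0.0015,0,0,0,0,0],
    [0.54,0.002,0,0,0,0,0],
    [0.54,0.0025,0,0,0,0,0],
    [0.54,0.003,0,0,0,0,0],
    [0.54,0.0035,0,0,0,0,0],
    [0.54,0.004,0,0,0,0,0],
    [0.54,0.0045,0,0,0,0,0],
    [0.54,0.005,0,0,0,0,0],
  ],
)

```text
time_s: 4.47
tcp_pos: [0.5022, -0.2177, 0.0387]
ee_rot: [[1.0, -0.009, 0.0], [-0.009, -1.0, -0.0], [0.0, 0.0, -1.0]]
wrist_force: [-0.3, -0.2, 0.1]
gripper_width: 0.228
```

Call:
jog_arm(
  moves=[
    [0.54,0.0005,0,0,0,0,0],
    [0.54,0.001,0,0,0,0,0],
    [0.54,0.0015,0,0,0,0,0],
    [0.54,0.002,0,0,0,0,0],
    [0.54,0.0025,0,0,0,0,0],
    [0.54,0.003,0,0,0,0,0],
    [0.54,0.0033,0,0,0,0,0],
    [0.54,0.0036,0,0,0,0,0],
    [0.54,0.004,0,0,0,0,0],
    [0.54,0.004,0,0,0,0,0],
  ],
)

```text
time_s: 5.3
tcp_pos: [0.5045, -0.2177, 0.0386]
ee_rot: [[1.0, -0.009, -0.003], [-0.009, -1.0, 0.0], [-0.003, -0.0, -1.0]]
wrist_force: [-5.7, 0.7, 3.4]
gripper_width: 0.231
```

Call:
jog_arm(
  moves=[
    [0.54,0.0005,0,0,0,0,0],
    [0.54,0.001,0,0,0,0,0],
    [0.54,0.0015,0,0,0,0,0],
    [0.54,0.002,0,0,0,0,0],
    [0.54,0.002,0,0,0,0,0],
    [0.54,0.002,0,0,0,0,0],
    [0.54,0.001,0,0,0,0,0],
    [0.54,-0.002,0,0,0,0,0],
    [0.54,-0.006,0,0,0,0,0],
    [0.54,-0.012,0,0,0,0,0],
  ],
)

```text
time_s: 6.13
tcp_pos: [0.4955, -0.2177, 0.039]
ee_rot: [[1.0, -0.008, 0.003], [-0.008, -1.0, -0.001], [0.003, 0.001, -1.0]]
wrist_force: [-0.5, -0.6, -0.7]
gripper_width: 0.231
```

Call:
jog_arm(
  moves=[
    [0.54,-0.01,0,-0.01,0,0,0],
    [0.54,-0.015,0,-0.04,0,0,0],
    [0.54,-0.02,-0.02,-0.08,0,0,0],
    [0.0,-0.03,-0.06,-0.09,0,0,0],
    [0.0,-0.035,-0.1,-0.1,0,0,0],
    [0.0,-0.04,-0.14,-0.11,0,0,0],
    [0.0,-0.05,-0.18,-0.11,0,0,0],
    [0.0,-0.06,-0.22,-0.11,0,0,0],
    [0.0,-0.06,-0.26,-0.11,0,0,0],
    [0.0,-0.065,-0.3,-0.11,0,0,0],
  ],
)

```text
time_s: 6.97
tcp_pos: [0.4319, 0.0853, 0.1494]
ee_rot: [[1.0, -0.008, 0.003], [-0.008, -1.0, 0.002], [0.003, -0.002, -1.0]]
wrist_force: [0.9, -0.4, -0.1]
gripper_width: 0.493
```

```bash
python3 - <<'E'
from h import *
for n in('top','side'): shot(n,n+'3.png')
t=cv2.imread('pics/top3.png'); s=cv2.imread('pics/side3.png')
def cr(im,x,y,w,h,k): return cv2.resize(im[y:y+h,x:x+w],None,fx=k,fy=k,interpolation=cv2.INTER_CUBIC)
cv2.imwrite('pics/c6.png',cr(t,310,175,66,84,7))
cv2.imwrite('pics/c7.png',cr(s,245,140,100,56,8))
E
python3 go.py
```

```text
t 7.07 p [0.4324 0.088  0.1495] yaw -0.04 z [ 0.0041  0.0025 -1.    ] F [ 0.3001 -0.1387  0.3188] M [-0.097  -0.0423 -0.0161] w 0.5
```

View pics/c6.png

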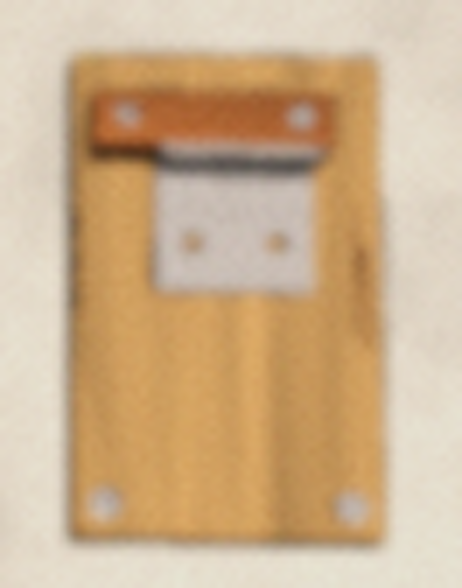

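View pics/c7.png

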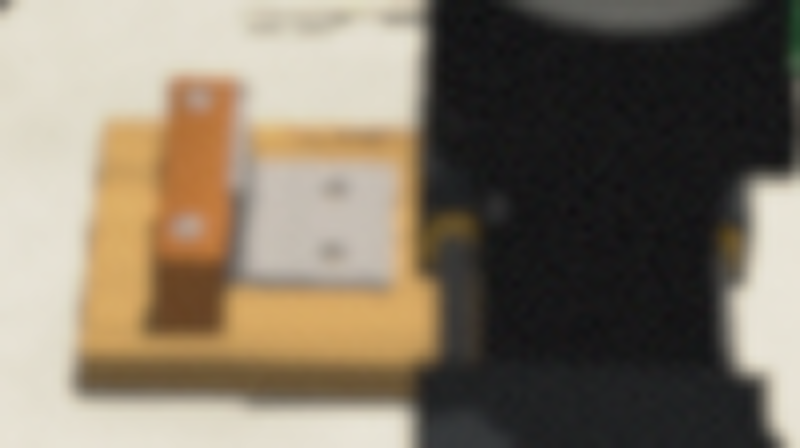

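The bracket is square and flush on the stop: its flange top is at crop (160–325,148), right against the fence, and the stop has not moved. Next comes the file.

```bash
python3 - <<'E'
from m import *
t=load('top3.png'); s=load('side3.png')
P('foot near t',t,T1,[(156,290),(315,293)],.024)
P('flange top t',t,T1,[(160,146),(325,149)],.0555)
P('foot near s R L',s,S2,[(394,165),(388,288)],.024)
P('stop front bottom s (L)',s,S2,[(222,327)],.02)
E
python3 go.py .422 .170 .03 14.6
```

```text
foot near t
    [ 0.4682 -0.1905  0.024 ]
    [ 0.4678 -0.251   0.024 ]
flange top t
    [ 0.5175 -0.1896  0.0555]
    [ 0.517  -0.2516  0.0555]
foot near s R L
    [ 0.4691 -0.2482  0.024 ]
    [ 0.4704 -0.1856  0.024 ]
stop front bottom s (L)
    [ 0.5201 -0.1692  0.02  ]
t 7.07 p [0.4324 0.088  0.1495] yaw -0.04 z [ 0.0041  0.0025 -1.    ] F [ 0.3001 -0.1387  0.3188] M [-0.097  -0.0423 -0.0161] w 0.5
shift [-0.0109 -0.0817  0.1196] rot [-0.0019 -0.0044 -0.2555]
```

Call:
jog_arm(
  moves=[
    [-0.2,-0.002,-0.02,0.0,0,0,-0.05],
    [-0.2,-0.004,-0.04,0.01,0,0,-0.1],
    [-0.2,-0.008,-0.065,0.02,0,-0.002,-0.15],
    [-0.2,-0.011,-0.08,0.04,-0.002,-0.004,-0.2],
    [-0.2,-0.011,-0.082,0.06,-0.002,-0.004,-0.255],
    [-0.2,-0.011,-0.082,0.075,-0.002,-0.004,-0.255],
    [-0.2,-0.011,-0.082,0.085,-0.002,-0.004,-0.255],
    [-0.2,-0.011,-0.082,0.09,-0.002,-0.004,-0.255],
    [-0.2,-0.011,-0.082,0.09,-0.002,-0.004,-0.255],
    [-0.2,-0.011,-0.082,0.09,-0.002,-0.004,-0.255],
  ],
)

```text
time_s: 7.9
tcp_pos: [0.4219, 0.165, 0.059]
ee_rot: [[0.97, 0.243, -0.003], [0.243, -0.97, -0.002], [-0.003, 0.001, -1.0]]
wrist_force: [-0.4, -0.7, 0.6]
gripper_width: 0.603
```

```bash
python3 - <<'E'
from h import *
for n in('top','side'): shot(n,n+'4.png')
t=cv2.imread('pics/top4.png'); s=cv2.imread('pics/side4.png')
def cr(im,x,y,w,h,k): return cv2.resize(im[y:y+h,x:x+w],None,fx=k,fy=k,interpolation=cv2.INTER_CUBIC)
cv2.imwrite('pics/c8.png',cr(s,245,238,125,90,6))
E
python3 go.py .422 .170 .011 14.6
```

```text
t 8.0 p [0.4222 0.1653 0.0595] yaw 14.09 z [-0.0018 -0.0012 -1.    ] F [-0.7633 -0.8154  0.3791] M [-0.0117  0.0059  0.0115] w 0.6
shift [ 0.0011 -0.0047  0.0485] rot [ 0.0007  0.0021 -0.0089]
```

View pics/c8.png

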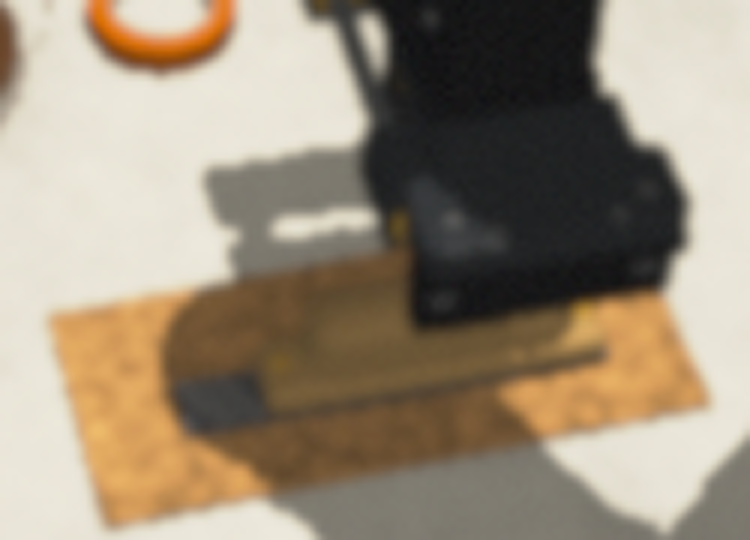

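Call:
jog_arm(
  moves=[
    [-0.2,0.001,-0.003,0.0,0,0,-0.005],
    [-0.2,0.001,-0.0045,0.01,0,0.002,-0.009],
    [-0.2,0.001,-0.0045,0.02,0,0.002,-0.009],
    [-0.2,0.001,-0.0045,0.03,0,0.002,-0.009],
    [-0.2,0.001,-0.0045,0.038,0,0.002,-0.009],
    [-0.2,0.001,-0.0045,0.044,0,0.002,-0.009],
    [-0.2,0.001,-0.0045,0.048,0,0.002,-0.009],
    [-0.2,0.001,-0.0045,0.048,0,0.002,-0.009],
    [0.3,0.001,-0.0045,0.048,0,0.002,-0.009],
    [1.0,0.001,-0.0045,0.048,0,0.002,-0.009],
  ],
)

```text
time_s: 8.83
tcp_pos: [0.4215, 0.1698, 0.011]
ee_rot: [[0.968, 0.253, -0.001], [0.253, -0.968, -0.001], [-0.001, 0.001, -1.0]]
wrist_force: [0.5, -0.7, 0.2]
gripper_width: 0.517
```

Call:
jog_arm(
  moves=[
    [1,0,0,0,0,0,0],
    [1,0,0,0,0,0,0],
    [1,0,0,0,0,0,0],
    [1,0,0,0,0,0,0],
    [1,0,0,0,0,0,0],
    [1,0,0,0,0,0,0],
    [1,0,0,0,0,0,0],
    [1,0,0,0,0,0,0],
    [1,0,0,0,0,0,0],
    [1,0,0,0,0,0,0],
  ],
)

```text
time_s: 9.67
tcp_pos: [0.4215, 0.1698, 0.0109]
ee_rot: [[0.968, 0.253, -0.001], [0.253, -0.968, -0.002], [-0.001, 0.001, -1.0]]
wrist_force: [-1.1, 1.5, 5.2]
gripper_width: 0.274
```

```bash
python3 go.py
```

```text
t 9.67 p [0.4215 0.1698 0.0109] yaw 14.63 z [-0.001  -0.0015 -1.    ] F [-1.1166  1.5319  5.2131] M [0.3098 0.36   0.0118] w 0.274
```

The file is gripped at 23.8 mm width. I'll lift it and carry it over, keeping x below the pot.

Call:
jog_arm(
  moves=[
    [1,0,0,-0.005,0,0,0],
    [1,0,0,-0.015,0,0,0],
    [1,0,0,-0.03,0,0,0],
    [1,0,0,-0.05,0,0,0],
    [1,0,0,-0.075,0,0,0],
    [1,0,0,-0.1,0,0,0],
    [1,0,0,-0.125,0,0,0],
    [1,0,0,-0.14,0,0,0],
    [1,0,0,-0.15,0,0,0],
    [1,0,0,-0.15,0,0,0],
  ],
)

```text
time_s: 10.5
tcp_pos: [0.422, 0.1701, 0.1624]
ee_rot: [[0.968, 0.253, 0.001], [0.253, -0.968, 0.0], [0.001, 0.0, -1.0]]
wrist_force: [0.2, -0.4, -2.0]
gripper_width: 0.274
```

```bash
python3 - <<'E'
from h import *
for n in('side','top'): shot(n,n+'5.png')
s=cv2.imread('pics/side5.png')
cv2.imwrite('pics/c9.png',cv2.resize(s[170:320,230:390],None,fx=4.5,fy=4.5,interpolation=cv2.INTER_CUBIC))
E
python3 go.py .472 -.2187 .15 -.5
```

```text
t 10.6 p [0.4207 0.1693 0.16  ] yaw 14.59 z [-0.0031 -0.0025 -1.    ] F [ 0.2229  0.4252 -2.0826] M [-0.0536 -0.0153  0.0128] w 0.276
shift [-0.048   0.3884  0.0108] rot [0.0021 0.0034 0.2634]
```

View pics/c9.png

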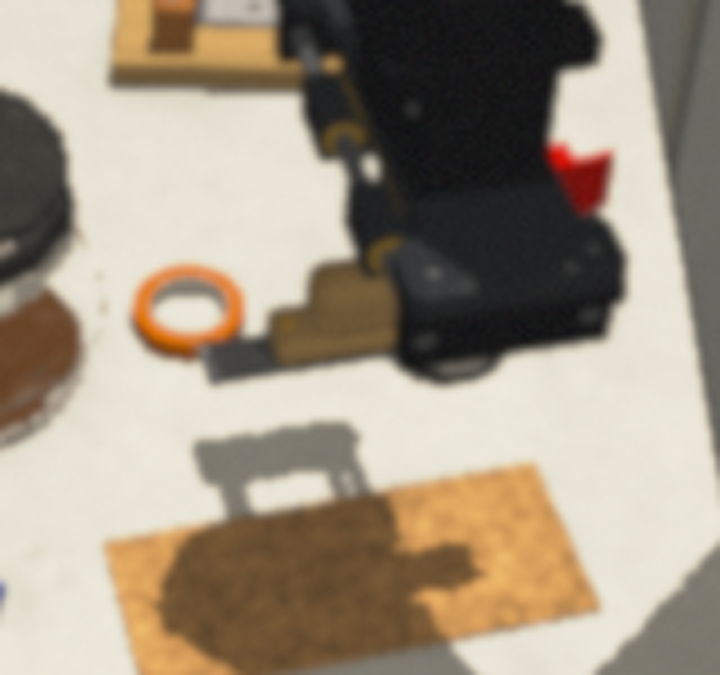

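The file is held level (weight reads about 1.9 N), with the nose at crop (210,365). The pot is to the left of it.

Call:
jog_arm(
  moves=[
    [1,-0.01,0.02,0,0,0,0.04],
    [1,-0.02,0.055,0,0,0,0.1],
    [1,-0.03,0.095,0,0,0,0.17],
    [1,-0.04,0.135,0,0.002,0.002,0.22],
    [1,-0.048,0.175,0,0.002,0.003,0.263],
    [1,-0.055,0.215,0,0.002,0.003,0.263],
    [1,-0.058,0.255,0,0.002,0.003,0.263],
    [1,-0.06,0.295,0,0.002,0.003,0.263],
    [1,-0.055,0.335,0.005,0.002,0.003,0.263],
    [1,-0.05,0.37,0.01,0.002,0.003,0.263],
  ],
)

```text
time_s: 11.43
tcp_pos: [0.4656, -0.2032, 0.1497]
ee_rot: [[1.0, -0.009, -0.001], [-0.009, -1.0, 0.001], [-0.001, -0.001, -1.0]]
wrist_force: [1.9, 0.2, -1.2]
gripper_width: 0.276
```

```bash
python3 go.py .472 -.2187 .075 -.5
```

```text
t 11.43 p [ 0.4656 -0.2032  0.1497] yaw -0.53 z [-0.0014  0.0009 -1.    ] F [ 1.8917  0.1639 -1.1612] M [ 0.1001 -0.1656  0.001 ] w 0.276
shift [0.0067 0.0155 0.0747] rot [-0.0009  0.0015 -0.0005]
```

Call:
jog_arm(
  moves=[
    [1,0.002,0.005,0.005,0,0,0],
    [1,0.005,0.012,0.015,0,0,0],
    [1,0.0065,0.0155,0.03,-0.001,0.0015,0],
    [1,0.0065,0.0155,0.045,-0.001,0.0015,0],
    [1,0.0065,0.0155,0.058,-0.001,0.0015,0],
    [1,0.0065,0.0155,0.068,-0.001,0.0015,0],
    [1,0.0065,0.0155,0.073,-0.001,0.0015,0],
    [1,0.0065,0.0155,0.075,-0.001,0.0015,0],
    [1,0.0065,0.0155,0.075,-0.001,0.0015,0],
    [1,0.0065,0.0155,0.075,-0.001,0.0015,0],
  ],
)

```text
time_s: 12.27
tcp_pos: [0.4734, -0.2162, 0.0767]
ee_rot: [[1.0, -0.007, 0.004], [-0.007, -1.0, -0.001], [0.004, 0.001, -1.0]]
wrist_force: [0.4, 0.7, -1.2]
gripper_width: 0.275
```

```bash
python3 go.py; python3 - <<'E'
from h import *
for n in('side','top'): shot(n,n+'6.png')
s=cv2.imread('pics/side6.png')
cv2.imwrite('pics/c10.png',cv2.resize(s[120:200,240:350],None,fx=7,fy=7,interpolation=cv2.INTER_CUBIC))
E
```

```text
t 12.27 p [ 0.4734 -0.2162  0.0767] yaw -0.41 z [ 0.0036 -0.0009 -1.    ] F [ 0.3746  0.6537 -1.1733] M [-0.0129 -0.0006 -0.0047] w 0.275
```

View pics/c10.png

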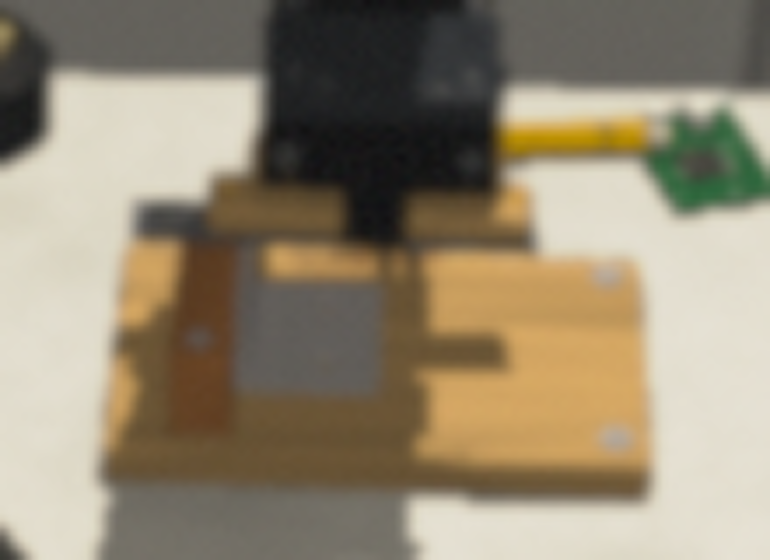

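```bash
python3 go.py; python3 - <<'E'
from h import *
s=cv2.imread('pics/top6.png')
cv2.imwrite('pics/c11.png',cv2.resize(s[165:265,290:390],None,fx=6,fy=6,interpolation=cv2.INTER_CUBIC))
E
```

```text
t 12.37 p [ 0.4735 -0.2164  0.0771] yaw -0.43 z [ 0.0043 -0.001  -1.    ] F [-0.5521  0.8939 -1.9662] M [-0.0101 -0.0132 -0.0316] w 0.272
```

View pics/c11.png

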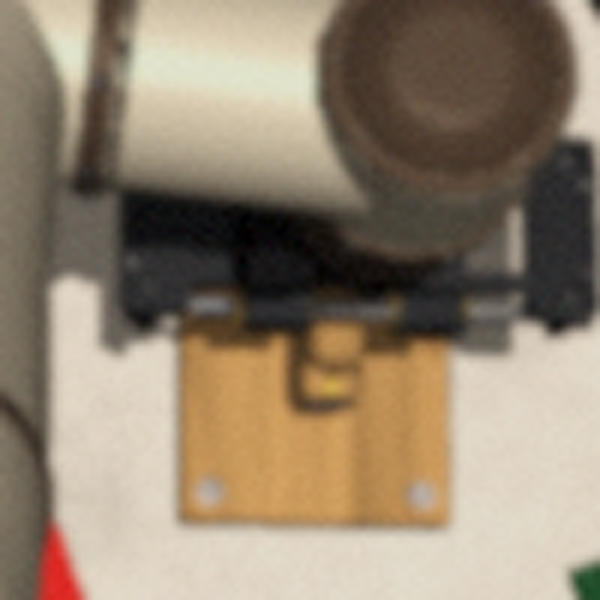

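The file is over the bracket with its nose beyond the stop, and its lateral position is fine. Next I'll feel for the edge at the front third.

Call:
jog_arm(
  moves=[
    [1,0,0.001,0.003,0,0,0],
    [1,0,0.002,0.006,0,0,0],
    [1,0,0.002,0.009,0,0,0],
    [1,0,0.002,0.01,0,0,0],
    [1,0,0.002,0.0105,0,0,0],
    [1,0,0.002,0.011,0,0,0],
    [1,0,0.002,0.0115,0,0,0],
    [1,0,0.002,0.012,0,0,0],
    [1,0,0.002,0.012,0,0,0],
    [1,0,0.002,0.012,0,0,0],
  ],
)

```text
time_s: 13.2
tcp_pos: [0.473, -0.2183, 0.0644]
ee_rot: [[1.0, -0.008, 0.003], [-0.008, -1.0, -0.001], [0.003, 0.001, -1.0]]
wrist_force: [-0.3, 1.4, -2.4]
gripper_width: 0.273
```

```bash
python3 go.py
```

```text
t 13.2 p [ 0.473  -0.2183  0.0644] yaw -0.45 z [ 0.0027 -0.0006 -1.    ] F [-0.2674  1.4279 -2.4061] M [-0.0767  0.0238  0.0607] w 0.273
```

Call:
jog_arm(
  moves=[
    [1,0,0,0.0002,0,0,0],
    [1,0,0,0.0004,0,0,0],
    [1,0,0,0.0006,0,0,0],
    [1,0,0,0.0008,0,0,0],
    [1,0,0,0.001,0,0,0],
    [1,0,0,0.0012,0,0,0],
    [1,0,0,0.0014,0,0,0],
    [1,0,0,0.0016,0,0,0],
    [1,0,0,0.0016,0,0,0],
    [1,0,0,0.0016,0,0,0],
  ],
)

```text
time_s: 14.03
tcp_pos: [0.4729, -0.2184, 0.0629]
ee_rot: [[1.0, -0.008, 0.003], [-0.008, -1.0, -0.001], [0.003, 0.001, -1.0]]
wrist_force: [0.2, 0.5, 1.2]
gripper_width: 0.27
```

```bash
python3 go.py
```

```text
t 14.03 p [ 0.4729 -0.2184  0.0629] yaw -0.44 z [ 0.0028 -0.0007 -1.    ] F [0.2329 0.4836 1.2296] M [0.1546 0.1774 0.044 ] w 0.27
```

Contact at the front is at TCP z 0.0629, with about 3 N. I'll lift clear and feel at the rear third.

Call:
jog_arm(
  moves=[
    [1,0,0,-0.004,0,0,0],
    [1,0,0,-0.008,0,0,0],
    [1,0.015,0,-0.008,0,0,0],
    [1,0.035,0,-0.008,0,0,0],
    [1,0.052,0,-0.008,0,0,0],
    [1,0.062,0,-0.008,0,0,0],
    [1,0.062,0,-0.005,0,0,0],
    [1,0.062,0,-0.003,0,0,0],
    [1,0.062,0,-0.002,0,0,0],
    [1,0.062,0,-0.002,0,0,0],
  ],
)

```text
time_s: 14.87
tcp_pos: [0.5333, -0.2187, 0.0642]
ee_rot: [[1.0, -0.008, 0.0], [-0.008, -1.0, -0.0], [0.0, 0.0, -1.0]]
wrist_force: [0.2, 0.1, -2.2]
gripper_width: 0.266
```

```bash
python3 go.py
```

```text
t 14.87 p [ 0.5333 -0.2187  0.0642] yaw -0.47 z [ 0.0004 -0.0001 -1.    ] F [ 0.2056  0.1317 -2.1841] M [-0.0476  0.0237  0.0643] w 0.266
```

Call:
jog_arm(
  moves=[
    [1,0,0,0.0002,0,0,0],
    [1,0,0,0.0004,0,0,0],
    [1,0,0,0.0006,0,0,0],
    [1,0,0,0.0008,0,0,0],
    [1,0,0,0.001,0,0,0],
    [1,0,0,0.0012,0,0,0],
    [1,0,0,0.0013,0,0,0],
    [1,0,0,0.0014,0,0,0],
    [1,0,0,0.0014,0,0,0],
    [1,0,0,0.0014,0,0,0],
  ],
)

```text
time_s: 15.7
tcp_pos: [0.5349, -0.2188, 0.0635]
ee_rot: [[1.0, -0.008, 0.003], [-0.008, -1.0, -0.001], [0.003, 0.001, -1.0]]
wrist_force: [-0.5, 0.3, -1.6]
gripper_width: 0.273
```

```bash
python3 go.py
```

```text
t 15.7 p [ 0.5349 -0.2188  0.0635] yaw -0.45 z [ 0.0026 -0.0007 -1.    ] F [-0.463   0.3284 -1.5716] M [ 0.0083 -0.0153  0.0403] w 0.273
```

Call:
jog_arm(
  moves=[
    [1,0,0,0.0002,0,0,0],
    [1,0,0,0.0004,0,0,0],
    [1,0,0,0.0005,0,0,0],
    [1,0,0,0.0006,0,0,0],
    [1,0,0,0.0007,0,0,0],
    [1,0,0,0.0008,0,0,0],
    [1,0,0,0.0009,0,0,0],
    [1,0,0,0.001,0,0,0],
    [1,0,0,0.001,0,0,0],
    [1,0,0,0.001,0,0,0],
  ],
)

```text
time_s: 16.53
tcp_pos: [0.5351, -0.2189, 0.063]
ee_rot: [[1.0, -0.008, 0.003], [-0.008, -1.0, -0.001], [0.003, 0.001, -1.0]]
wrist_force: [-1.3, 1.0, 5.0]
gripper_width: 0.273
```

```bash
python3 go.py
```

```text
t 16.53 p [ 0.5351 -0.2189  0.063 ] yaw -0.44 z [ 0.003  -0.0009 -1.    ] F [-1.2858  1.0284  4.9969] M [ 0.4526  0.6689 -0.0173] w 0.273
```

The rear contact shows about 7 N at nearly the same height (TCP z 0.0630), so the file's line is level. Lift and return for stroke 1.

Call:
jog_arm(
  moves=[
    [1,0,0,-0.004,0,0,0],
    [1,0,0,-0.008,0,0,0],
    [1,-0.01,0,-0.008,0,0,0],
    [1,-0.03,0,-0.008,0,0,0],
    [1,-0.05,0,-0.008,0,0,0],
    [1,-0.06,0,-0.008,0,0,0],
    [1,-0.064,0,-0.006,0,0,0],
    [1,-0.064,0,-0.004,0,0,0],
    [1,-0.064,0,-0.0025,0,0,0],
    [1,-0.064,0,-0.0015,0,0,0],
  ],
)

```text
time_s: 17.37
tcp_pos: [0.472, -0.2185, 0.0636]
ee_rot: [[1.0, -0.007, 0.004], [-0.007, -1.0, -0.001], [0.004, 0.001, -1.0]]
wrist_force: [0.1, 0.3, -2.6]
gripper_width: 0.273
```

Call:
jog_arm(
  moves=[
    [1,0,0,0,0,0,0],
    [1,0,0,0.0004,0,0,0],
    [1,0,0,0.0007,0,0,0],
    [1,0,0,0.0009,0,0,0],
    [1,0,0,0.0011,0,0,0],
    [1,0,0,0.0012,0,0,0],
    [1,0,0,0.0013,0,0,0],
    [1,0,0,0.0014,0,0,0],
    [1,0,0,0.0015,0,0,0],
    [1,0,0,0.0015,0,0,0],
  ],
)

```text
time_s: 18.2
tcp_pos: [0.4715, -0.2184, 0.0628]
ee_rot: [[1.0, -0.008, 0.004], [-0.008, -1.0, -0.001], [0.004, 0.001, -1.0]]
wrist_force: [-0.1, 0.2, 2.4]
gripper_width: 0.274
```

```bash
python3 go.py
```

```text
t 18.2 p [ 0.4715 -0.2184  0.0628] yaw -0.43 z [ 0.004  -0.0009 -1.    ] F [-0.1022  0.2147  2.4409] M [ 0.2674 -0.2784  0.0486] w 0.274
```

Call:
jog_arm(
  moves=[
    [1,0,0,0.0001,0,0,0],
    [1,0,0,0.0002,0,0,0],
    [1,0,0,0.0003,0,0,0],
    [1,0.001,0,0.0003,0,0,0],
    [1,0.0022,0,0.0003,0,0,0],
    [1,0.0035,0,0.0003,0,0,0],
    [1,0.0048,0,0.0003,0,0,0],
    [1,0.006,0,0.0003,0,0,0],
    [1,0.0072,0,0.0003,0,0,0],
    [1,0.0085,0,0.0003,0,0,0],
  ],
)

```text
time_s: 19.03
tcp_pos: [0.477, -0.2187, 0.0622]
ee_rot: [[1.0, -0.008, -0.003], [-0.008, -1.0, -0.0], [-0.003, 0.0, -1.0]]
wrist_force: [-4.1, 0.3, 7.7]
gripper_width: 0.268
```

```bash
python3 go.py
```

```text
t 19.03 p [ 0.477  -0.2187  0.0622] yaw -0.48 z [-0.0025 -0.0004 -1.    ] F [-4.1247  0.3253  7.6675] M [-0.0507  1.1846  0.0089] w 0.268
```

Call:
jog_arm(
  moves=[
    [1,0.0014,0,-0.0002,0,0,0],
    [1,0.0028,0,-0.0003,0,0,0],
    [1,0.0042,0,-0.0003,0,0,0],
    [1,0.0056,0,-0.0003,0,0,0],
    [1,0.007,0,-0.0003,0,0,0],
    [1,0.0084,0,-0.0003,0,0,0],
    [1,0.0098,0,-0.0003,0,0,0],
    [1,0.0112,0,-0.0003,0,0,0],
    [1,0.0126,0,-0.0003,0,0,0],
    [1,0.014,0,-0.0003,0,0,0],
  ],
)

```text
time_s: 19.87
tcp_pos: [0.4909, -0.2188, 0.0625]
ee_rot: [[1.0, -0.008, -0.003], [-0.008, -1.0, -0.0], [-0.003, 0.001, -1.0]]
wrist_force: [-5.8, -0.7, 8.1]
gripper_width: 0.275
```

```bash
python3 go.py
```

```text
t 19.87 p [ 0.4909 -0.2188  0.0625] yaw -0.47 z [-0.0029 -0.0005 -1.    ] F [-5.7531 -0.7457  8.0862] M [-0.1007  1.2725 -0.019 ] w 0.275
```

Call:
jog_arm(
  moves=[
    [1,0.0014,0,-0.0003,0,0,0],
    [1,0.0028,0,-0.0004,0,0,0],
    [1,0.0042,0,-0.0004,0,0,0],
    [1,0.0056,0,-0.0004,0,0,0],
    [1,0.007,0,-0.0004,0,0,0],
    [1,0.0084,0,-0.0004,0,0,0],
    [1,0.0098,0,-0.0004,0,0,0],
    [1,0.0112,0,-0.0004,0,0,0],
    [1,0.0126,0,-0.0004,0,0,0],
    [1,0.014,0,-0.0004,0,0,0],
  ],
)

```text
time_s: 20.7
tcp_pos: [0.5051, -0.2189, 0.0628]
ee_rot: [[1.0, -0.008, -0.003], [-0.008, -1.0, -0.0], [-0.003, 0.0, -1.0]]
wrist_force: [-4.2, -0.9, 7.0]
gripper_width: 0.275
```

```bash
python3 go.py
```

```text
t 20.7 p [ 0.5051 -0.2189  0.0628] yaw -0.47 z [-0.0027 -0.0004 -1.    ] F [-4.2242 -0.912   7.0492] M [-0.0809  1.2893  0.0201] w 0.275
```

Call:
jog_arm(
  moves=[
    [1,0.0014,0,-0.0001,0,0,0],
    [1,0.0028,0,-0.0002,0,0,0],
    [1,0.0042,0,-0.0003,0,0,0],
    [1,0.0056,0,-0.0003,0,0,0],
    [1,0.007,0,-0.0003,0,0,0],
    [1,0.0084,0,-0.0003,0,0,0],
    [1,0.0098,0,-0.0003,0,0,0],
    [1,0.0112,0,-0.0003,0,0,0],
    [1,0.0126,0,-0.0003,0,0,0],
    [1,0.014,0,-0.0003,0,0,0],
  ],
)

```text
time_s: 21.53
tcp_pos: [0.5191, -0.2189, 0.063]
ee_rot: [[1.0, -0.008, -0.003], [-0.008, -1.0, -0.0], [-0.003, 0.0, -1.0]]
wrist_force: [-3.4, -0.7, 5.7]
gripper_width: 0.274
```

```bash
python3 go.py
```

```text
t 21.53 p [ 0.5191 -0.2189  0.063 ] yaw -0.47 z [-0.0029 -0.0004 -1.    ] F [-3.4369 -0.6898  5.7403] M [0.0003 1.2204 0.0155] w 0.274
```

Call:
jog_arm(
  moves=[
    [1,0.0014,0,0,0,0,0],
    [1,0.0028,0,0,0,0,0],
    [1,0.0042,0,0,0,0,0],
    [1,0.0056,0,-0.0001,0,0,0],
    [1,0.007,0,-0.0001,0,0,0],
    [1,0.0084,0,-0.0001,0,0,0],
    [1,0.0098,0,-0.0001,0,0,0],
    [1,0.0112,0,-0.0001,0,0,0],
    [1,0.0126,0,-0.0001,0,0,0],
    [1,0.014,0,-0.0001,0,0,0],
  ],
)

```text
time_s: 22.37
tcp_pos: [0.533, -0.2191, 0.0631]
ee_rot: [[1.0, -0.008, -0.003], [-0.008, -1.0, -0.0], [-0.003, 0.0, -1.0]]
wrist_force: [-4.5, -0.7, 6.0]
gripper_width: 0.272
```

```bash
python3 go.py
```

```text
t 22.37 p [ 0.533  -0.2191  0.0631] yaw -0.46 z [-0.0032 -0.0004 -1.    ] F [-4.4826 -0.7021  5.9927] M [-0.0439  1.3633  0.045 ] w 0.272
```

Call:
jog_arm(
  moves=[
    [1,0.0014,0,0,0,0,0],
    [1,0.0028,0,0,0,0,0],
    [1,0.0042,0,0,0,0,0],
    [1,0.0056,0,0,0,0,0],
    [1,0.007,0,0,0,0,0],
    [1,0.0084,0,0,0,0,0],
    [1,0.0094,0,-0.003,0,0,0],
    [1,0.01,0,-0.007,0,0,0],
    [1,0.01,0,-0.01,0,0,0],
    [1,0.01,0,-0.01,0,0,0],
  ],
)

```text
time_s: 23.2
tcp_pos: [0.5458, -0.2189, 0.0736]
ee_rot: [[1.0, -0.008, 0.004], [-0.008, -1.0, -0.001], [0.004, 0.001, -1.0]]
wrist_force: [-0.3, 0.7, -1.4]
gripper_width: 0.276
```

```bash
python3 go.py .4715 -.2184 .066 -.5
```

```text
t 23.2 p [ 0.5458 -0.2189  0.0736] yaw -0.44 z [ 0.0036 -0.0007 -1.    ] F [-0.2783  0.7065 -1.4115] M [-0.0445 -0.0161  0.0167] w 0.276
shift [-0.0744  0.0001  0.0074] rot [ 0.0007 -0.0036  0.001 ]
```

Stroke 1 is done: contact force 8–10 N by the wrist readings, and the file is lifted clear. I'll check that the bracket is still home, then return.

```bash
python3 - <<'E'
from h import *
shot('side','side7.png')
s=cv2.imread('pics/side7.png')
cv2.imwrite('pics/c12.png',cv2.resize(s[125:196,245:345],None,fx=8,fy=8,interpolation=cv2.INTER_CUBIC))
E
```

```text
(no output)
```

View pics/c12.png

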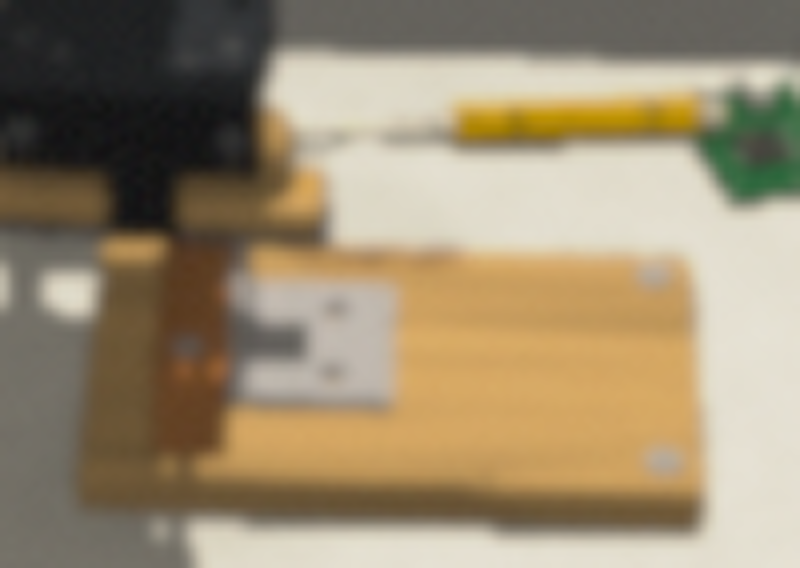

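Call:
jog_arm(
  moves=[
    [1,-0.015,0,0,0,0,0],
    [1,-0.03,0,0,0,0,0],
    [1,-0.045,0,0,0,0,0],
    [1,-0.06,0,0,0,0,0],
    [1,-0.07,0,0,0,0,0],
    [1,-0.075,0,0.003,0,0,0],
    [1,-0.075,0,0.006,0,0,0],
    [1,-0.075,0,0.008,0,0,0],
    [1,-0.075,0,0.0093,0,0,0],
    [1,-0.075,0,0.0093,0,0,0],
  ],
)

```text
time_s: 24.08
tcp_pos: [0.471, -0.2183, 0.0633]
ee_rot: [[1.0, -0.008, 0.002], [-0.008, -1.0, -0.001], [0.002, 0.001, -1.0]]
wrist_force: [-0.7, 0.3, -3.6]
gripper_width: 0.272
```

```bash
python3 go.py
```

```text
t 24.08 p [ 0.471  -0.2183  0.0633] yaw -0.43 z [ 0.0023 -0.0007 -1.    ] F [-0.7204  0.2821 -3.6248] M [-0.007   0.0103 -0.0285] w 0.272
```

The bracket is unmoved: its foot's near corners are at the same pixels as before the stroke. Now touch down for stroke 2.

Call:
jog_arm(
  moves=[
    [1,0,0,0,0,0,0],
    [1,0,0,0.0004,0,0,0],
    [1,0,0,0.0007,0,0,0],
    [1,0,0,0.0009,0,0,0],
    [1,0,0,0.0011,0,0,0],
    [1,0,0,0.0012,0,0,0],
    [1,0,0,0.0013,0,0,0],
    [1,0,0,0.0014,0,0,0],
    [1,0,0,0.0015,0,0,0],
    [1,0,0,0.0015,0,0,0],
  ],
)

```text
time_s: 24.92
tcp_pos: [0.4705, -0.2184, 0.0624]
ee_rot: [[1.0, -0.008, 0.003], [-0.008, -1.0, -0.001], [0.003, 0.001, -1.0]]
wrist_force: [-0.5, 0.3, -1.8]
gripper_width: 0.271
```

```bash
python3 go.py
```

```text
t 24.92 p [ 0.4705 -0.2184  0.0624] yaw -0.45 z [ 0.0028 -0.0007 -1.    ] F [-0.4716  0.2519 -1.823 ] M [ 0.0324  0.0263 -0.0064] w 0.271
```

Call:
jog_arm(
  moves=[
    [1,0,0,0.0001,0,0,0],
    [1,0,0,0.0002,0,0,0],
    [1,0,0,0.0003,0,0,0],
    [1,0,0,0.0004,0,0,0],
    [1,0,0,0.0005,0,0,0],
    [1,0,0,0.0006,0,0,0],
    [1,0,0,0.0007,0,0,0],
    [1,0,0,0.0008,0,0,0],
    [1,0,0,0.0008,0,0,0],
    [1,0,0,0.0008,0,0,0],
  ],
)

```text
time_s: 25.75
tcp_pos: [0.4705, -0.2184, 0.0619]
ee_rot: [[1.0, -0.008, 0.003], [-0.008, -1.0, -0.001], [0.003, 0.001, -1.0]]
wrist_force: [-2.3, 0.9, 4.9]
gripper_width: 0.274
```

```bash
python3 go.py
```

```text
t 25.75 p [ 0.4705 -0.2184  0.0619] yaw -0.44 z [ 0.0029 -0.0008 -1.    ] F [-2.2673  0.8851  4.904 ] M [0.2376 0.5683 0.044 ] w 0.274
```

Call:
jog_arm(
  moves=[
    [1,0.0008,0,0,0,0,0],
    [1,0.002,0,-0.0001,0,0,0],
    [1,0.0033,0,-0.0001,0,0,0],
    [1,0.0047,0,-0.0002,0,0,0],
    [1,0.006,0,-0.0002,0,0,0],
    [1,0.0074,0,-0.0003,0,0,0],
    [1,0.0088,0,-0.0003,0,0,0],
    [1,0.0102,0,-0.0003,0,0,0],
    [1,0.0116,0,-0.0004,0,0,0],
    [1,0.013,0,-0.0004,0,0,0],
  ],
)

```text
time_s: 26.58
tcp_pos: [0.4826, -0.2187, 0.0623]
ee_rot: [[1.0, -0.008, 0.001], [-0.008, -1.0, -0.001], [0.001, 0.001, -1.0]]
wrist_force: [-4.0, -0.3, 6.7]
gripper_width: 0.272
```

```bash
python3 go.py
```

```text
t 26.58 p [ 0.4826 -0.2187  0.0623] yaw -0.46 z [ 0.0008 -0.0008 -1.    ] F [-4.0296 -0.3247  6.731 ] M [-0.079   1.0647 -0.0055] w 0.272
```

Call:
jog_arm(
  moves=[
    [1,0.0014,0,-0.0001,0,0,0],
    [1,0.0028,0,-0.0002,0,0,0],
    [1,0.0042,0,-0.0002,0,0,0],
    [1,0.0056,0,-0.0003,0,0,0],
    [1,0.007,0,-0.0003,0,0,0],
    [1,0.0084,0,-0.0003,0,0,0],
    [1,0.0098,0,-0.0004,0,0,0],
    [1,0.0112,0,-0.0004,0,0,0],
    [1,0.0126,0,-0.0004,0,0,0],
    [1,0.014,0,-0.0004,0,0,0],
  ],
)

```text
time_s: 27.42
tcp_pos: [0.4964, -0.2188, 0.0626]
ee_rot: [[1.0, -0.008, 0.0], [-0.008, -1.0, -0.001], [0.0, 0.001, -1.0]]
wrist_force: [-4.8, -0.5, 5.7]
gripper_width: 0.276
```

```bash
python3 go.py
```

```text
t 27.42 p [ 0.4964 -0.2188  0.0626] yaw -0.46 z [ 0.0003 -0.0008 -1.    ] F [-4.8199 -0.4675  5.7243] M [-0.0498  1.1592  0.0633] w 0.276
```

N is about 7.7 N, which is good. Continue.

Call:
jog_arm(
  moves=[
    [1,0.0014,0,0,0,0,0],
    [1,0.0028,0,-0.0001,0,0,0],
    [1,0.0042,0,-0.0001,0,0,0],
    [1,0.0056,0,-0.0001,0,0,0],
    [1,0.007,0,-0.0002,0,0,0],
    [1,0.0084,0,-0.0002,0,0,0],
    [1,0.0098,0,-0.0002,0,0,0],
    [1,0.0112,0,-0.0003,0,0,0],
    [1,0.0126,0,-0.0003,0,0,0],
    [1,0.014,0,-0.0003,0,0,0],
  ],
)

```text
time_s: 28.25
tcp_pos: [0.5103, -0.2189, 0.0629]
ee_rot: [[1.0, -0.008, -0.0], [-0.008, -1.0, -0.001], [-0.0, 0.001, -1.0]]
wrist_force: [-3.9, -0.4, 6.1]
gripper_width: 0.274
```

```bash
python3 go.py
```

```text
t 28.25 p [ 0.5103 -0.2189  0.0629] yaw -0.45 z [-0.0001 -0.0007 -1.    ] F [-3.8835 -0.4405  6.1123] M [-0.0677  1.1737 -0.0085] w 0.274
```

Call:
jog_arm(
  moves=[
    [1,0.0014,0,0,0,0,0],
    [1,0.0028,0,-0.0001,0,0,0],
    [1,0.0042,0,-0.0001,0,0,0],
    [1,0.0056,0,-0.0001,0,0,0],
    [1,0.007,0,-0.0002,0,0,0],
    [1,0.0084,0,-0.0002,0,0,0],
    [1,0.0098,0,-0.0002,0,0,0],
    [1,0.0112,0,-0.0003,0,0,0],
    [1,0.0126,0,-0.0003,0,0,0],
    [1,0.014,0,-0.0003,0,0,0],
  ],
)

```text
time_s: 29.08
tcp_pos: [0.5249, -0.2189, 0.0631]
ee_rot: [[1.0, -0.008, 0.001], [-0.008, -1.0, -0.001], [0.001, 0.001, -1.0]]
wrist_force: [-4.2, 0.5, 5.9]
gripper_width: 0.271
```

```bash
python3 go.py
```

```text
t 29.08 p [ 0.5249 -0.2189  0.0631] yaw -0.45 z [ 0.0011 -0.0006 -1.    ] F [-4.2476  0.5122  5.872 ] M [-0.0629  1.1727 -0.0009] w 0.271
```

Call:
jog_arm(
  moves=[
    [1,0.0014,0,0,0,0,0],
    [1,0.0028,0,0,0,0,0],
    [1,0.0042,0,-0.0001,0,0,0],
    [1,0.0056,0,-0.0001,0,0,0],
    [1,0.007,0,-0.0001,0,0,0],
    [1,0.0084,0,-0.0002,0,0,0],
    [1,0.0098,0,-0.0002,0,0,0],
    [1,0.0112,0,-0.0002,0,0,0],
    [1,0.0126,0,-0.0002,0,0,0],
    [1,0.014,0,-0.0002,0,0,0],
  ],
)

```text
time_s: 29.92
tcp_pos: [0.5395, -0.2189, 0.0633]
ee_rot: [[1.0, -0.008, 0.002], [-0.008, -1.0, -0.001], [0.002, 0.001, -1.0]]
wrist_force: [-3.3, 0.1, 5.1]
gripper_width: 0.277
```

```bash
python3 go.py
```

```text
t 29.92 p [ 0.5395 -0.2189  0.0633] yaw -0.44 z [ 0.0023 -0.0006 -1.    ] F [-3.3404  0.0765  5.0848] M [-0.0655  1.2417  0.0309] w 0.277
```

Call:
jog_arm(
  moves=[
    [1,0.0014,0,0,0,0,0],
    [1,0.0028,0,0,0,0,0],
    [1,0.0036,0,-0.004,0,0,0],
    [1,0.004,0,-0.01,0,0,0],
    [1,0.004,0,-0.025,0,0,0],
    [1,0,0,-0.045,0,0,0],
    [1,-0.01,0,-0.065,0,0,0],
    [1,-0.03,0,-0.085,0,0,0],
    [1,-0.06,0,-0.1,0,0,0],
    [1,-0.09,0,-0.105,0,0,0],
  ],
)

```text
time_s: 30.75
tcp_pos: [0.4509, -0.2183, 0.1705]
ee_rot: [[1.0, -0.007, 0.01], [-0.007, -1.0, -0.002], [0.01, 0.002, -1.0]]
wrist_force: [0.3, -1.1, -2.9]
gripper_width: 0.276
```

```bash
python3 - <<'E'
from h import *
shot('side','side8.png')
s=cv2.imread('pics/side8.png')
cv2.imwrite('pics/c13.png',cv2.resize(s[90:196,240:350],None,fx=5.5,fy=5.5,interpolation=cv2.INTER_CUBIC))
E
python3 go.py .42 .17 .16 14.6
```

```text
t 30.8 p [ 0.4438 -0.2174  0.17  ] yaw -0.54 z [ 0.0031  0.0011 -1.    ] F [-7.4024  2.1757 -4.0914] M [0.3    1.1464 0.0324] w 0.274
shift [-0.0275 -0.3871  0.0103] rot [-0.0007 -0.0032 -0.2643]
```

View pics/c13.png

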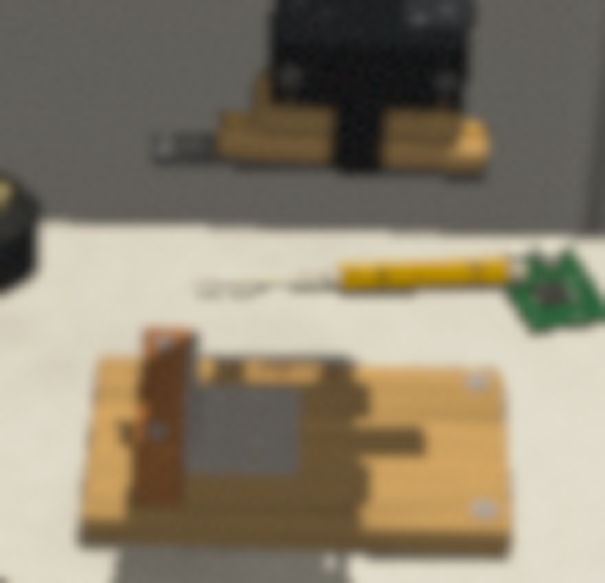

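The bracket is still home and the file is held level. Carry it back to the pad.

Call:
jog_arm(
  moves=[
    [1,-0.01,-0.02,0,0,0,0],
    [1,-0.02,-0.055,0,0,0,0],
    [1,-0.025,-0.095,0,0,0,0],
    [1,-0.03,-0.135,0,0,0,-0.05],
    [1,-0.03,-0.175,0,0,0,-0.1],
    [1,-0.03,-0.215,0,0,0,-0.15],
    [1,-0.03,-0.255,0,0,0,-0.2],
    [1,-0.025,-0.295,0,0,0,-0.25],
    [1,-0.02,-0.335,0,0,0,-0.28],
    [1,-0.018,-0.37,0,0,0,-0.28],
  ],
)

```text
time_s: 31.63
tcp_pos: [0.4348, 0.1555, 0.1682]
ee_rot: [[0.963, 0.271, 0.005], [0.271, -0.963, 0.002], [0.006, -0.0, -1.0]]
wrist_force: [1.6, -0.2, -2.0]
gripper_width: 0.272
```

```bash
python3 go.py .425 .165 .03 15.6
```

```text
t 31.63 p [0.4348 0.1555 0.1682] yaw 15.73 z [ 0.0053  0.0019 -1.    ] F [ 1.5982 -0.185  -2.0421] M [-0.0475 -0.1532 -0.0477] w 0.272
shift [-0.0077 -0.0117  0.1382] rot [-0.0004 -0.0056  0.0023]
```

Call:
jog_arm(
  moves=[
    [1,-0.003,-0.005,0.01,0,0,0],
    [1,-0.007,-0.01,0.03,0,-0.002,0],
    [1,-0.008,-0.011,0.055,0,-0.003,0],
    [1,-0.008,-0.011,0.08,0,-0.003,0],
    [1,-0.008,-0.011,0.1,0,-0.003,0],
    [1,-0.008,-0.011,0.115,0,-0.003,0],
    [1,-0.008,-0.011,0.125,0,-0.003,0],
    [1,-0.008,-0.011,0.13,0,-0.003,0],
    [1,-0.008,-0.011,0.13,0,-0.003,0],
    [1,-0.008,-0.011,0.13,0,-0.003,0],
  ],
)

```text
time_s: 32.47
tcp_pos: [0.4243, 0.1609, 0.038]
ee_rot: [[0.963, 0.269, 0.001], [0.269, -0.963, -0.001], [0.0, 0.001, -1.0]]
wrist_force: [0.0, -0.4, -0.5]
gripper_width: 0.273
```

```bash
python3 - <<'E'
from h import *
shot('side','side9.png')
s=cv2.imread('pics/side9.png')
cv2.imwrite('pics/c14.png',cv2.resize(s[230:330,240:370],None,fx=5.5,fy=5.5,interpolation=cv2.INTER_CUBIC))
E
python3 go.py .425 .165 .0115 15.6
```

```text
t 32.52 p [0.4245 0.1611 0.0384] yaw 15.61 z [ 0.0014 -0.0001 -1.    ] F [ 0.3226  1.0894 -1.2158] M [-0.0118 -0.0493 -0.014 ] w 0.275
shift [ 0.0015 -0.0037  0.0269] rot [ 0.0005 -0.0013  0.0001]
```

View pics/c14.png

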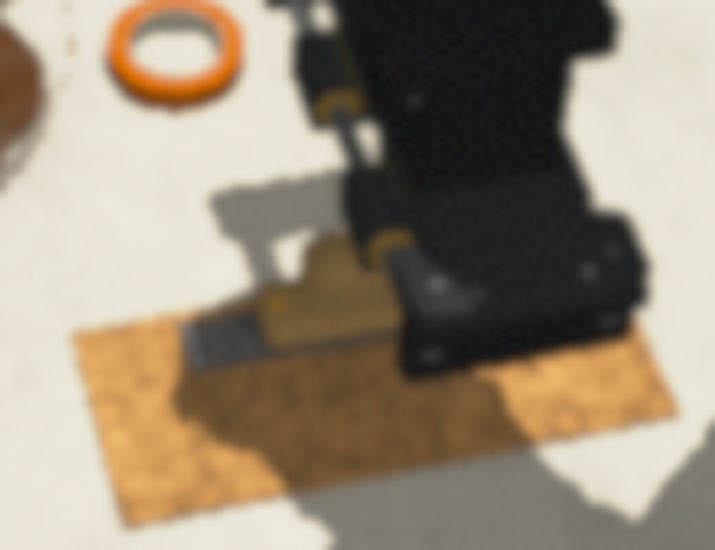

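The file hovers over the pad and is aligned with it. Lower slowly.

Call:
jog_arm(
  moves=[
    [1,0.001,-0.002,0.005,0,0,0],
    [1,0.001,-0.0035,0.01,0,0,0],
    [1,0.001,-0.0035,0.015,0,0,0],
    [1,0.001,-0.0035,0.019,0,0,0],
    [1,0.001,-0.0035,0.022,0,0,0],
    [1,0.001,-0.0035,0.024,0,0,0],
    [1,0.001,-0.0035,0.025,0,0,0],
    [1,0.001,-0.0035,0.0255,0,0,0],
    [1,0.001,-0.0035,0.026,0,0,0],
    [1,0.001,-0.0035,0.0263,0,0,0],
  ],
)

```text
time_s: 33.35
tcp_pos: [0.4239, 0.1641, 0.0116]
ee_rot: [[0.963, 0.269, 0.0], [0.269, -0.963, -0.001], [-0.0, 0.001, -1.0]]
wrist_force: [0.2, 0.4, -0.6]
gripper_width: 0.274
```

Call:
jog_arm(
  moves=[
    [1,0,0,0.0001,0,0,0],
    [1,0,0,0.0002,0,0,0],
    [1,0,0,0.0003,0,0,0],
    [1,0,0,0.0004,0,0,0],
    [1,0,0,0.0005,0,0,0],
    [1,0,0,0.0006,0,0,0],
    [1,0,0,0.0007,0,0,0],
    [1,0,0,0.0007,0,0,0],
    [1,0,0,0.0007,0,0,0],
    [1,0,0,0.0007,0,0,0],
  ],
)

```text
time_s: 34.18
tcp_pos: [0.4241, 0.1641, 0.011]
ee_rot: [[0.963, 0.269, 0.0], [0.269, -0.963, -0.001], [0.0, 0.001, -1.0]]
wrist_force: [0.3, -1.1, 5.1]
gripper_width: 0.272
```

```bash
python3 go.py
```

```text
t 34.18 p [0.4241 0.1641 0.011 ] yaw 15.61 z [ 0.0004 -0.0011 -1.    ] F [ 0.3117 -1.1254  5.0661] M [-0.3837  0.1454  0.0566] w 0.272
```

Contact with the pad: about 7 N. Open gently and rise.

Call:
jog_arm(
  moves=[
    [0.3,0,0,0,0,0,0],
    [0.2,0,0,0,0,0,0],
    [0.1,0,0,0,0,0,0],
    [0.0,0,0,0,0,0,0],
    [-0.1,0,0,0,0,0,0],
    [-0.2,0,0,0,0,0,0],
    [-0.2,0,0,0,0,0,0],
    [-0.2,0,0,0,0,0,0],
    [-0.2,0,0,-0.005,0,0,0],
    [-0.2,0,0,-0.015,0,0,0],
  ],
)

```text
time_s: 35.02
tcp_pos: [0.423, 0.1634, 0.0253]
ee_rot: [[0.963, 0.269, -0.002], [0.269, -0.963, -0.003], [-0.003, 0.002, -1.0]]
wrist_force: [-0.5, -0.9, 0.3]
gripper_width: 0.597
```

Call:
jog_arm(
  moves=[
    [-0.2,0,0,-0.02,0,0,0],
    [-0.2,0,0,-0.05,0,0,0],
    [-0.2,0,0,-0.085,0,0,0],
    [-0.2,-0.01,-0.02,-0.12,0,0,0],
    [-0.2,-0.02,-0.05,-0.15,0,0,0],
    [-0.2,-0.03,-0.085,-0.17,0,0,0],
    [-0.2,-0.04,-0.12,-0.18,0,0,0],
    [-0.2,-0.05,-0.15,-0.19,0,0,0],
    [-0.2,-0.05,-0.17,-0.19,0,0,0],
    [-0.2,-0.05,-0.17,-0.19,0,0,0],
  ],
)

```text
time_s: 35.85
tcp_pos: [0.3291, 0.3178, 0.2169]
ee_rot: [[0.962, 0.273, 0.002], [0.273, -0.962, 0.002], [0.002, -0.002, -1.0]]
wrist_force: [-0.3, -0.1, -0.7]
gripper_width: 0.6
```

```bash
python3 - <<'E'
from h import *
for n in('top','side'): shot(n,n+'10.png')
t=cv2.imread('pics/top10.png'); s=cv2.imread('pics/side10.png')
def cr(im,x,y,w,h,k): return cv2.resize(im[y:y+h,x:x+w],None,fx=k,fy=k,interpolation=cv2.INTER_CUBIC)
cv2.imwrite('pics/c15.png',np.hstack([cr(t,165,183,66,84,6),cr(t,310,175,66,84,6)]))
cv2.imwrite('pics/c16.png',cr(s,245,268,125,60,6))
E
python3 go.py
```

```text
t 35.95 p [0.3294 0.3146 0.2156] yaw 15.68 z [-0.0007 -0.0018 -1.    ] F [-0.1942 -0.4124  0.2087] M [-0.0629 -0.0002  0.0379] w 0.598
```

View pics/c15.png

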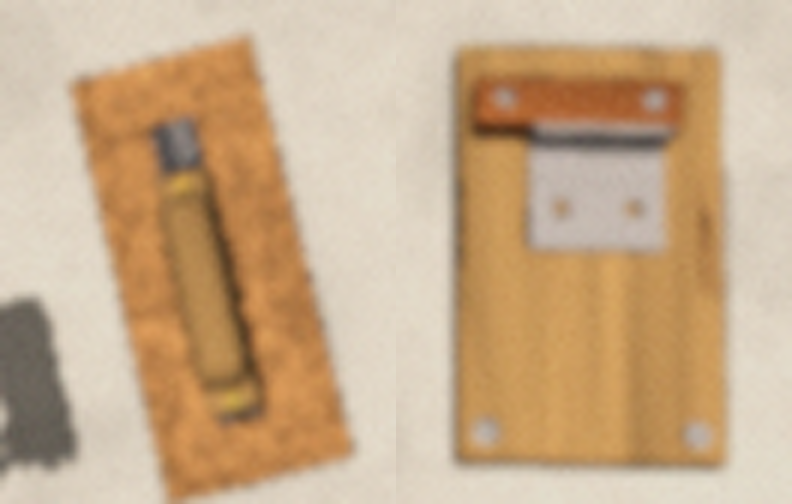

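View pics/c16.png

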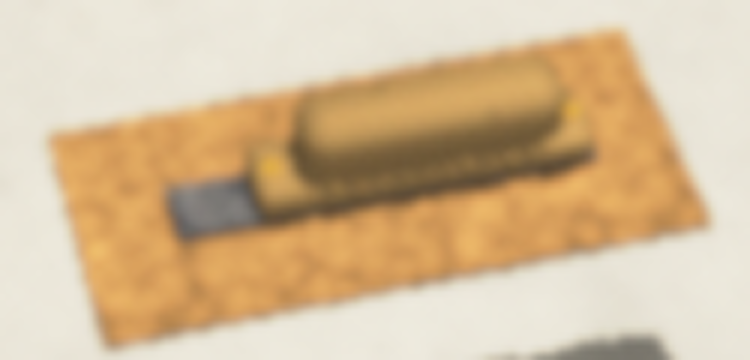

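View pics/side10.png

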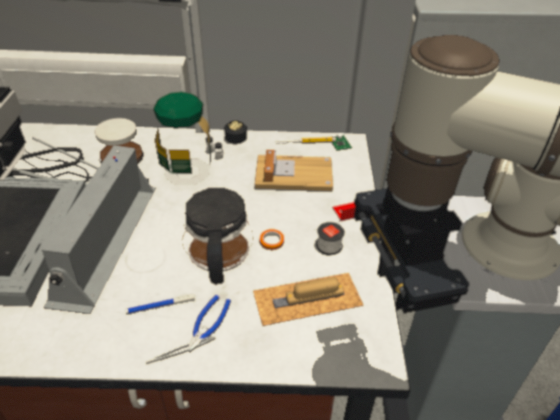

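```bash
python3 - <<'E'
from h import *
a=cv2.imread('pics/top3.png').astype(int);b=cv2.imread('pics/top10.png').astype(int)
d=np.abs(a-b).max(2)[180:250,315:370]; d2=np.abs(cv2.GaussianBlur(a.astype(np.float32),(0,0),1)-cv2.GaussianBlur(b.astype(np.float32),(0,0),1)).max(2)[180:250,315:370]
print(d.max(),d2.max(),np.unravel_index(d2.argmax(),d2.shape))
g=lambda im:im[196:226,330:358].mean(2)
print(cv2.phaseCorrelate(g(a),g(b)))
E
```

```text
14 7.1997223 (np.int64(50), np.int64(19))
((0.11261838509948063, 0.059415291528228664), 1.0023037461478033)
```

```bash
python3 -c "
from station import *
print(finish_job())"
```

```text
the job is handed in; nothing more can be done
None
```

I pushed the bracket home against the stop, gave its sawn edge two forward strokes with the file, and laid the file back along the cork pad. The job was handed in at about 36 s; no verdict was reported.

- **Bracket:** I pushed it home until the wrist read 5.7 N, then pushed about 2 mm further to seat it. The top view after the strokes matches the one taken after the push to about 0.1 pixel (under 0.3 mm), so it is still square on the stop.
- **Strokes:** Each ran from about 45 mm ahead of the grip to about 25 mm behind it, at roughly 17 mm/s. I lifted about 10 mm clear after stroke 1 and right away after stroke 2. Before the strokes I touched the edge lightly at both ends to find its height.
- **Force:** Less the file's weight, stroke 1 read about 8–10 N and touched the upper limit early on. Stroke 2 read about 7–9 N. I could only read the force between moves, about every 0.8 s, so brief peaks in between are unchecked; nothing I read came near 20 N.
- **File:** It turned slightly nose-up in the fingers during stroke 1, so I lowered the start of stroke 2 to match. The last pictures show it flat on the pad and aligned with it, a few millimetres from where it started.
- **Rest of the bench:** The other things look unmoved in the last side picture, by eye only. The arm was clear of everything when I handed in.

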